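Clamp the turned bowl and give it a burst of air

ROBOT

A 6-joint arm with a two-finger parallel gripper is mounted at the origin on the work surface. World frame = base frame: x ahead of the robot, y to its left, z up, the work surface at z = 0. Lengths are in m, angles in rad, forces in N, time in s.
With the tool pointing down it reaches from about 0.35 to 0.775 m from the base axis. Payload 5.5 kg.
Tool frame: the origin (TCP) lies midway between the tips of the shut fingers; the grasp point (between the pads) lies 19 mm behind it; z points along the fingers, y is the line along which they close (so a half turn about z gives the same grasp; the last joint's range is limited). The gripper opens to 85 mm and grips with 20 to 120 N. Pads are 22 mm wide; open, the fingers measure 114 mm over their backs; the gripper's body (76 mm by 85 mm) begins 54 mm behind the grasp point. The pads swing forward as they close: fully open they stand 13 mm farther back than shut.
Start: joints at [-1.373, 0.313, 0.046, 1.304, 0, 1.431], TCP at [0.191, -0.543, 0.231] pointing down, gripper open.
Joint ranges: [-2.76, 2.76], [-0.86, 1.69], [-1.03, 1.26], [-2.2, 2.34], [-1.47, 1.5], [-3.14, 3.14]. Speed limits (rad/s): [2.57, 2.57, 3.14, 3.14, 3.14, 3.14].

INTERFACE

Orientations are given as a unit quaternion [w, x, y, z].
In Python, from workcell import get_state, read_camera, camera_info, hand_in, recognise gives the robot as it stands.
- The arm moves only by the tool arm_command, never from a script. Its argument "moves" is one flat list of numbers, 7 for each row, row after row: the opening, from -1 (shut) to 1 (fully open), then the shift along the tool's x, y, z in mm, then the turn, a rotation vector about the tool's x, y, z in rad. A call has 1 to 8 rows; each row shifts and turns the commanded pose from where the row before left it, along the tool's axes as they then stand; what a row does not reach is not made up. A row lasts 1/8 s, in which the tool goes at most 62.5 mm and 10.7 degrees, less where a joint would pass 70% of its speed; a pose out of reach is approached as far as the arm can. A call with a gripper value outside its range is refused whole. The fingers move at their own pace and stop on an object; "newtons" is the grip in N (left out, the last holds). Time passes only in rows, so rows that do not move let the fingers close. It gives the time, the measured TCP pose, the force, the opening and the grip force at its end, in the units of the state.
- get_state(): the state, without advancing time (a new reading comes with each control period).
- read_camera(name): name is "scene" or "top" or "wrist"; returns (picture, depth): 480x640x3 uint8, blue, green, red; 480x640 float32, m along the optical axis (not along the pixel's ray), 0 where there is no reading.
- camera_info(name): a dict with "fovy" (degrees; the focal length in pixels is half the picture's height over the tangent of half this angle, whatever the lens; pixels are square), "cx", "cy" (the principal point, pixels), "k1" (the pictures are not rectified: a ray, as slopes to the right and down, at radius r is drawn at 1 + k1 r^2 times it, then the intrinsics apply), "eye" and "orientation" of the camera in the world; the wrist camera has in their place "tool_from_camera" (4x4, takes a point from camera to tool coordinates, whose origin is the TCP and whose axes are the flange's). Camera axes: x right, y down, z forward; pixel columns grow to the right and rows downward; lengths in m; the calibration is good to about 2 mm. A picture is of the moment at which its call begins: read the wrist's pose just before it. camera_info takes no time and is no camera call.
- hand_in(): hands the job in; it is judged then, once.
Trained networks look in the newest picture that a camera, given by its name, has taken for a name from the list of things; names that differ only in an ending like _2 or _b are one class to them, and where a whole thing is asked for, a point or a joint stands for the part that bears it (a point fixed in the world has none). Each returns a list of dicts, best first, with "confidence" (0 to 1); they miss things now and then, are a little off and sometimes report something else, mostly with a low value. They report only what shows in the picture. A call takes as long as a camera call. They do not tell look-alikes from the thing itself.
- recognise(camera, label): "point" ([column, row] in pixels, amid what is visible of it).
The state is a dict: "clock": time; "joint_pos": joint angles; "qvel": joint speeds; "tau": joint torques, N m; "tcp_pos": TCP position; "orientation": TCP orientation; "wrist_force": force on the tool from outside, world axes, zero at the start; "ft_torque": the same for the moment, N m; "finger_gap": finger opening in m; "grip_force": force on a finger pad.
Only numpy, scipy, OpenCV 4.12 (cv2) and the standard library are available. Lean on these libraries where they do the work, as an engineer would, in place of code of your own. Each camera call takes 0.05 s, during which the arm holds its last target. There are 200 camera calls.

TASK

Secure the wooden bowl on its board by turning both yellow clamp knobs clockwise, as seen from above, all the way to their stops, so that each steel finger lies over the bowl's rim. Only when both are home, squeeze the red trigger of the blue air gun fully against its stop, keep it squeezed for about two seconds and then let go so that it springs back. Leave the bowl in its place and do not disturb the other things on the bench.

Things in the scene. Friction and masses are not known exactly. Their poses are not given: they have to be found in the camera images.
- board: Dark wooden clamping board fixed to the bench, 250 (x) x 160 (y) x 12 mm; origin at the centre of its underside. A knob post stands at x = -85 mm and at x = +85 mm on its x axis, the bowl sits in between. The gun stands on its +y side.
- bowl: Loose turned bowl of pale wood, open side up, 130 mm across the rim, 40 mm high, 8 mm wall; origin at the centre of its underside, on the board's top. Its rim lies 52 mm above the bench.
- clamp_near (a joint): Turn of the knob on the -x post, rad: 0 = fully open (finger off the bowl), grows clockwise seen from above, 1.3 = end stop (finger points at the bowl's centre). Stiff, stays where it is left (0.08 N m).
- clamp_near_grip (a point): Point on the axis of the near knob, 85 mm above the bench, where it is to be gripped; turns with the knob. The knob is an upright yellow bar 46 mm long (this point's x), 11 mm thick (y), from 65 to 96 mm above the bench; z up. Under it a steel finger 16 mm wide, its top 64 mm above the bench, reaches 41 mm from the axis along this point's +x.
- clamp_far (a joint): Turn of the knob on the +x post, same meaning: 0 open, 1.3 = end stop, clockwise from above.
- clamp_far_grip (a point): The same point on the far knob: on its axis, 85 mm above the bench, x along the bar and towards the finger's tip, z up.
- gun: Blue pistol air gun lying on its side, bolted to the bench in a grey bracket; origin on the bench under the valve body. Its barrel points along its -y, 100 mm above the bench, to a brass nozzle at (4, -144) mm; highest point 123 mm. Its grip runs along -x (x = -10 to -124 mm), then a steel supply pipe goes down to the bench at x = -155 mm.
- gun_grip (a point): Centre of the fixed grip where it is to be held, 100 mm above the bench, axes as the gun's. The grip is 22 mm thick along y and 30 mm high (85 to 115 mm above the bench), with free space below. The trigger lies on its -y side.
- trigger_pad (a point): Point on the red trigger's outer (-y) face, 57 mm from its hinge, 100 mm above the bench, where it is to be pressed. The trigger is a blade 8 mm thick, 24 mm high, 88 mm long; its hinge is upright, at (-18, -8) mm in the gun's frame, and the blade runs from it to about -x. At this place grip and trigger together measure about 50 mm along y when released and 34 mm when squeezed.
- trigger (a joint): Turn of the trigger about its upright hinge, rad: 0 = released (stands away from the grip), 0.27 = squeezed to its stop; sprung, about 11 N at the pad.
- wax_tin: Bystander: round tin 72 mm across, 45 mm high, between board and gun; origin under its centre.
- brush: Bystander: small brush 170 mm long, lying on the right of the board; origin under its middle.
- gouge: Bystander: turning gouge 300 mm long with dark handle, on the left of the bench.
- mallet: Bystander: wooden mallet lying on the left of the bench.
- blank: Bystander: round wood blank 120 mm across, 50 mm high, on the right of the bench.
- sanding_block: Bystander: cork block 100 x 60 x 35 mm, on the right of the bench.
- oil: Bystander: amber bottle 60 mm across, 150 mm high, on the right of the bench.
Mind the look-alikes: they are no part of the job. Leave any orange or pink look-alike of the bowl alone.

How it is judged:
By the outcome, as a careful person would: the job done as asked, in the order asked, and still so for the second after the job is handed in, with the robot touching nothing.
It also fails if it takes over 54 s, if anything falls off the work surface, if the arm or the gripper's body presses on something with over 40 N, if the wrist force passes 120 N, or if a joint passes its speed limit or range.

## Working session

There is one attempt and no reset: what is moved stays moved. The work goes in short steps, Python scripts to look and compute and a tool call to move; the robot and the scene stay as the last step left them, time stands still between calls to the robot, and variables do not carry over. Pictures are saved under pics/ and viewed, at most 10 in all, crops included, and the job is handed in when it is done.

Besides the shell and the picture viewer there is one more tool, called after "Emit:" as a command line: name --argument value ..., lists and objects as JSON in quotes. arm_command: Moves the arm, as the interface text tells. Its arguments: {"type":"object","properties":{"moves":{"type":"array"},"newtons":{"type":"number"}},"required":["moves"]}

```bash
mkdir -p pics; ls
cat > h.py <<'E'
import numpy as np, cv2
from scipy.spatial.transform import Rotation as R
from workcell import get_state, read_camera, camera_info, hand_in, recognise
def q2R(q): return R.from_quat([q[1],q[2],q[3],q[0]]).as_matrix()
def cam(name):
    i=camera_info(name); f=240/np.tan(np.radians(i['fovy'])/2)
    if 'eye' in i: Rm=q2R(i['orientation']) if np.size(i['orientation'])==4 else np.array(i['orientation']); t=np.array(i['eye'])
    else:
        s=get_state(); T=np.array(i['tool_from_camera']); Rt=q2R(s['orientation'])
        Rm=Rt@T[:3,:3]; t=np.array(s['tcp_pos'])+Rt@T[:3,3]
    return f,i['cx'],i['cy'],i['k1'],Rm,t
def slopes(c,uv):
    f,cx,cy,k1,_,_=c; d=(np.atleast_2d(uv).astype(float)-[cx,cy])/f; s=d.copy()
    for _ in range(20): s=d/(1+k1*(s**2).sum(1,keepdims=True))
    return s
def cloud(c,uv,z):
    s=slopes(c,uv); p=np.c_[s,np.ones(len(s))]*np.reshape(z,(-1,1)); return p@c[4].T+c[5]
def atz(c,uv,h):
    s=slopes(c,uv); d=np.c_[s,np.ones(len(s))]@c[4].T
    return c[5]+d*((h-c[5][2])/d[:,2:])
def allcloud(c,depth):
    v,u=np.nonzero(depth>0); return cloud(c,np.c_[u,v],depth[v,u]),u,v
E
python3 - <<'E'
from h import *
for n in ['scene','top']:
    p,d=read_camera(n); cv2.imwrite(f'pics/{n}0.png',p); np.savez(f'{n}0.npz',p=p,d=d); c=cam(n); print(n,c[0],c[3],c[5])
    for l in ['board','bowl','clamp_near','clamp_far','gun','gun_grip','trigger','wax_tin','brush']:
        for r in recognise(n,l)[:3]:
            u,v=map(int,np.round(r['point'])); print(l,round(r['confidence'],2),u,v,cloud(c,[[u,v]],[d[v,u]]).round(3)[0] if d[v,u] else None)
s=get_state();print(s['tcp_pos'],s['orientation'],s['clock'])
E
```

```text
pics
scene 585.0746283267652 -0.06278836269573802 [0.97223831 0.94109388 1.21313503]
board 0.65 253 234 [ 0.586 -0.104  0.009]
bowl 0.91 263 314 [0.684 0.15  0.009]
bowl 0.89 330 195 [ 0.32  -0.129  0.006]
bowl 0.83 307 156 [ 0.292 -0.316  0.009]
clamp_near 0.52 272 191 [ 0.498 -0.146  0.096]
clamp_near 0.48 403 365 [0.477 0.451 0.022]
clamp_far 0.74 227 222 [ 0.63  -0.184  0.01 ]
clamp_far 0.74 253 270 [0.653 0.039 0.045]
gun 0.75 331 260 [0.499 0.169 0.123]
gun 0.41 270 138 [ 0.364 -0.427  0.036]
gun_grip 0.72 333 262 [0.494 0.171 0.114]
trigger 0.44 341 241 [0.439 0.119 0.109]
wax_tin 0.68 250 269 [0.658 0.031 0.044]
wax_tin 0.53 339 242 [0.448 0.125 0.117]
brush 0.72 231 194 [ 0.574 -0.274  0.019]
brush 0.22 180 169 [ 0.671 -0.421  0.051]
top 509.345681901993 -0.1188383587183076 [0.30196666 0.07290262 1.61855721]
board 0.63 369 226 [ 0.522 -0.109  0.047]
bowl 0.91 374 289 [ 0.327 -0.124  0.01 ]
bowl 0.87 385 209 [ 0.58  -0.164  0.022]
bowl 0.87 432 294 [ 0.308 -0.309  0.009]
clamp_near 0.54 384 236 [ 0.484 -0.148  0.098]
gun 0.65 290 242 [0.468 0.135 0.112]
gun_grip 0.84 290 240 [0.473 0.135 0.115]
trigger 0.67 296 252 [0.437 0.117 0.116]
wax_tin 0.88 328 191 [0.635 0.017 0.048]
brush 0.68 422 212 [ 0.57  -0.284  0.017]
brush 0.22 142 213 [0.577 0.617 0.019]
[ 0.19054765 -0.54255674  0.23135913] [7.28422958e-05 9.85773261e-01 1.68080552e-01 5.00040579e-06] 1.0
```

Run:
```python
import cv2
p=cv2.imread('pics/top0.png'); c=p[140:320,250:470]; cv2.imwrite('pics/topc.png',cv2.resize(c,None,fx=3.3,fy=3.3,interpolation=cv2.INTER_CUBIC)[:600])
```

```text
(no output)
```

View pics/topc.png

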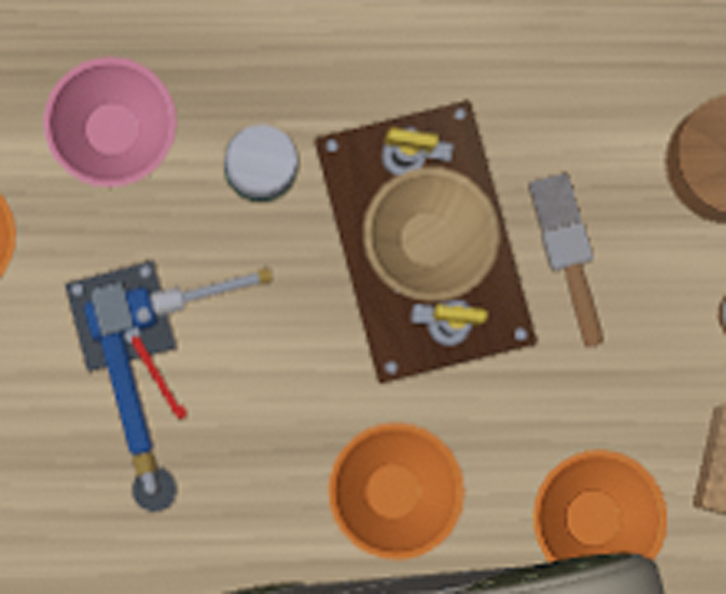

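View pics/scene0.png

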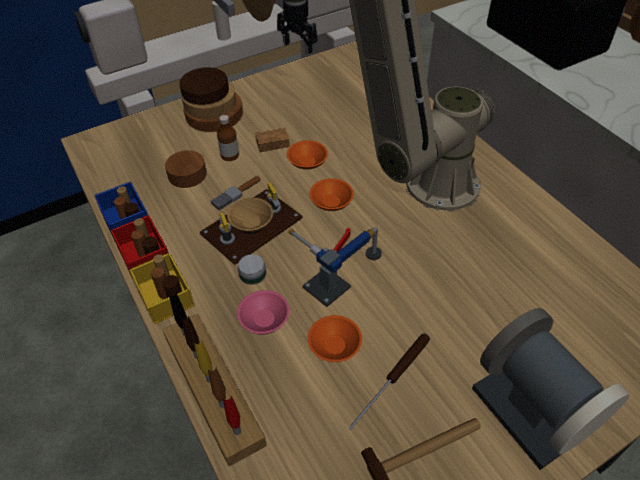

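The top crop shows the near knob at about full-picture (389,235), the far knob at (375,183), and the bowl between them at (381,211). The gun is at (285,235) with its red trigger at (298,254). Both fingers are open: near points to +y, far to -y. Next I'll measure these.

Run:
```python
from h import *
c=cam('top'); z=np.load('top0.npz'); p,d=z['p'],z['d']
hsv=cv2.cvtColor(p,cv2.COLOR_BGR2HSV).astype(int)
def blob(m,h,name):
    v,u=np.nonzero(m); P=atz(c,np.c_[u,v],h)[:,:2]; ctr=P.mean(0); w,V=np.linalg.eigh(np.cov((P-ctr).T)); a=V[:,1]
    pr=(P-ctr)@a; print(name,len(u),ctr.round(4),'ang',np.degrees(np.arctan2(a[1],a[0])).round(1),'len',np.ptp(pr).round(3),'wid',np.ptp((P-ctr)@V[:,0]).round(3),'zmed',np.median(cloud(c,np.c_[u,v],d[v,u])[:,2]).round(3)); return ctr
H,S,V=hsv[...,0],hsv[...,1],hsv[...,2]
yel=(H>20)&(H<35)&(S>150)&(V>90)
U,Vv=np.meshgrid(np.arange(640),np.arange(480))
box=lambda a,b,e,f:(U>a)&(U<b)&(Vv>e)&(Vv<f)
n=blob(yel&box(360,410,222,250),.094,'near'); f=blob(yel&box(360,410,170,195),.094,'far')
print('dist',np.linalg.norm(f-n),'yaw',np.degrees(np.arctan2(*(f-n)[::-1])))
red=((H<6)|(H>174))&(S>150)&box(280,315,230,275); blob(red,.112,'trig')
blue=(H>100)&(H<125)&(S>120)&box(265,310,235,285); blob(blue,.113,'grip')
brass=None
hi=box(250,340,210,300)&(d>0); Pq,u,v=allcloud(c,np.where(hi,d,0)); 
# board corners
dark=(V<75)&(S>90)&box(340,415,160,260); m=cv2.morphologyEx(dark.astype(np.uint8),cv2.MORPH_CLOSE,np.ones((25,25)))
k=cv2.minAreaRect(max(cv2.findContours(m,0,2)[0],key=cv2.contourArea)); bp=atz(c,cv2.boxPoints(k),.012); print('board',bp.round(3).tolist(),bp.mean(0).round(4))
```

```text
near 68 [ 0.4869 -0.1653] ang 88.1 len 0.046 wid 0.018 zmed 0.094
far 53 [ 0.651  -0.1222] ang 82.5 len 0.046 wid 0.021 zmed 0.092
dist 0.1696306078593453 yaw 14.717912854298184
trig 67 [0.4317 0.1137] ang -149.5 len 0.083 wid 0.008 zmed 0.112
grip 265 [0.4271 0.1439] ang -166.8 len 0.128 wid 0.059 zmed 0.116
board [[0.671, -0.039, 0.012], [0.712, -0.192, 0.012], [0.47, -0.248, 0.012], [0.431, -0.098, 0.012]] [ 0.5711 -0.1443  0.012 ]
```

```bash
cat >> h.py <<'E'
def plan(x,y,z,psi=None):
    "tool-axis shift (mm) to reach TCP xyz, and turn about tool z so that tool y has world angle psi (deg, mod 180)"
    s=get_state(); Rt=q2R(s['orientation']); d=Rt.T@(np.array([x,y,z])-s['tcp_pos'])*1000
    a=np.degrees(np.arctan2(Rt[1,1],Rt[0,1])); print('tcp',np.round(s['tcp_pos'],4),'ypsi',a.round(2),'tilt z',Rt[:,2].round(4),'gap',s['finger_gap'],'t',s['clock'])
    print('shift mm',d.round(1), 'turn rad', None if psi is None else np.radians((a-psi+90)%180-90).round(3), 'q',np.round(s['joint_pos'],2))
E
python3 - <<'E'
from h import *
print(np.round(camera_info('wrist')['tool_from_camera'],3), camera_info('wrist')['fovy'])
plan(.52,-.15,.28,-2)
E
```

```text
[[-0.001 -0.95  -0.312  0.078]
 [ 1.    -0.001  0.001  0.   ]
 [-0.001 -0.312  0.95  -0.143]
 [ 0.     0.     0.     1.   ]] 58.00288595458531
tcp [ 0.1905 -0.5426  0.2314] ypsi -70.65 tilt z [ 0.e+00 -1.e-04 -1.e+00] gap 0.08534508406424987 t 1.0
shift mm [ 440.9 -261.2  -48.7] turn rad -1.198 q [-1.37  0.31  0.05  1.3   0.    1.43]
```

Emit:
arm_command --moves '[1, 44, -26, -5, 0, 0, 0, 1, 44, -26, -5, 0, 0, 0, 1, 44, -26, -5, 0, 0, 0, 1, 44, -26, -5, 0, 0, 0, 1, 44, -26, -5, 0, 0, 0, 1, 44, -26, -5, 0, 0, 0, 1, 44, -26, -5, 0, 0, 0, 1, 44, -26, -5, 0, 0, 0]' --newtons 50

```text
clock: 2.0
tcp_pos: [0.4547, -0.2283, 0.2717]
orientation: [0.0, 0.986, 0.168, 0.0]
wrist_force: [1.6, 0.1, 0.1]
finger_gap: 0.0851
grip_force: 0.0
```

Emit:
arm_command --moves '[1, 44, -26, -5, 0, 0, 0, 1, 44, -26, -5, 0, 0, 0, 1, 0, 0, 0, 0, 0, -0.17, 1, 0, 0, 0, 0, 0, -0.17, 1, 0, 0, 0, 0, 0, -0.17, 1, 0, 0, 0, 0, 0, -0.17, 1, 0, 0, 0, 0, 0, -0.17, 1, 0, 0, 0, 0, 0, -0.17]'

```text
clock: 3.0
tcp_pos: [0.5195, -0.1514, 0.2813]
orientation: [0.0, 0.777, 0.63, 0.0]
wrist_force: [-0.2, -0.5, 1.0]
finger_gap: 0.0855
grip_force: 0.0
```

Emit:
arm_command --moves '[1, 0, 0, 0, 0, 0, -0.17, 1, 0, 0, 0, 0, 0, 0, 1, 0, 0, 0, 0, 0, 0]'

```text
clock: 3.38
tcp_pos: [0.5195, -0.1514, 0.2813]
orientation: [0.0, 0.723, 0.691, -0.0]
wrist_force: [-0.4, -0.1, -1.0]
finger_gap: 0.0857
grip_force: 0.0
```

Run:
```python
from h import *
plan(.487,-.165,.2,-2)
c=cam('wrist'); p,d=read_camera('wrist'); cv2.imwrite('pics/w1.png',p); np.savez('w1.npz',p=p,d=d)
for l in ['clamp_near','clamp_far','bowl']:
    for r in recognise('wrist',l)[:2]:
        u,v=map(int,r['point']); print(l,r['confidence'],u,v,cloud(c,[[u,v]],[d[v,u]]).round(3)[0])
```

```text
tcp [ 0.5195 -0.1514  0.2813] ypsi -2.62 tilt z [ 1.e-04 -1.e-04 -1.e+00] gap 0.08570612757895638 t 3.375
shift mm [-15.  -31.9  81.3] turn rad -0.011 q [-0.43  0.24  0.07  1.4  -0.    1.18]
clamp_near 0.86 286 204 [ 0.494 -0.151  0.096]
clamp_near 0.54 481 166 [ 0.649 -0.13   0.085]
clamp_far 0.77 478 163 [ 0.649 -0.129  0.078]
bowl 0.92 101 146 [ 0.313 -0.106  0.008]
bowl 0.89 100 326 [ 0.274 -0.298  0.011]
```

View pics/w1.png

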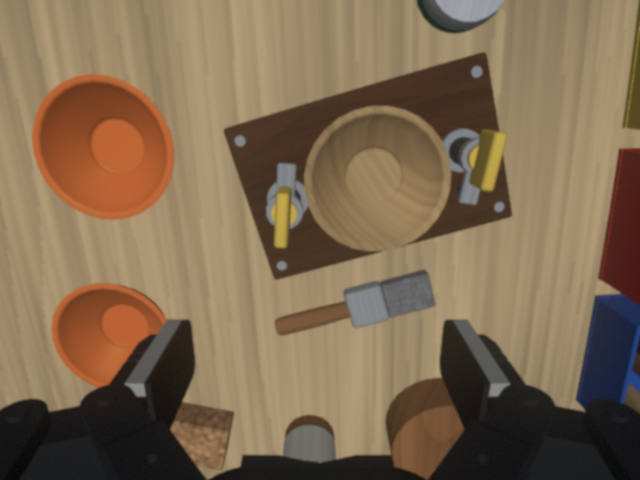

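The wrist view shows the near knob bar at (283,218) and the far one at (488,161), with both steel fingers off the bowl. I'll fit the top faces of the bars.

```bash
cat >> h.py <<'E'
def knobs(p,d,c,box=None):
    hsv=cv2.cvtColor(p,cv2.COLOR_BGR2HSV).astype(int); H,S,V=hsv[...,0],hsv[...,1],hsv[...,2]
    m=(H>18)&(H<36)&(S>140)&(V>60)&(d>0)
    v,u=np.nonzero(m); P=cloud(c,np.c_[u,v],d[v,u]); k=(P[:,2]>.089)&(P[:,2]<.103); Q=P[k]; uv=np.c_[u,v][k]
    top=atz(c,uv,.096)[:,:2]
    for nm,g in (('near',(.487,-.165)),('far',(.651,-.122))):
        s=np.linalg.norm(top-g,axis=1)<.035
        if s.sum()<30: print(nm,'none'); continue
        (cx,cy),(w,h),a=cv2.minAreaRect((top[s]*1000).astype(np.float32)); bx=cv2.boxPoints(((cx,cy),(w,h),a))
        e=max((bx[1]-bx[0],bx[2]-bx[1]),key=np.linalg.norm)
        print(nm,s.sum(),'rect ctr',round(cx,1),round(cy,1),'size',round(w,1),round(h,1),'ang',np.degrees(np.arctan2(e[1],e[0])).round(1),'z',np.median(Q[s][:,2]).round(4),'mean',(top[s].mean(0)*1000).round(1))
E
python3 - <<'E'
from h import *
z=np.load('w1.npz'); knobs(z['p'],z['d'],cam('wrist'))
E
```

```text
near 752 rect ctr 489.8 -164.2 size 46.2 11.0 ang 83.2 z 0.0961 mean [ 489.9 -164. ]
far 929 rect ctr 652.9 -124.7 size 45.6 13.0 ang 80.2 z 0.0959 mean [ 653.1 -124.5]
```

Run:
```python
from h import *
plan(.4898,-.1642,.069,-6.8)
```

```text
tcp [ 0.5195 -0.1514  0.2813] ypsi -2.52 tilt z [ 0.e+00 -1.e-04 -1.e+00] gap 0.08557777424035026 t 3.575
shift mm [-14.  -29.1 212.3] turn rad 0.075 q [-0.43  0.24  0.07  1.4  -0.    1.18]
```

Emit:
arm_command --moves '[0, -14, -29, 0, 0, 0, 0, 0, 0, 0, 40, 0, 0, 0.075, 0, 0, 0, 40, 0, 0, 0, 0, 0, 0, 40, 0, 0, 0, 0, 0, 0, 40, 0, 0, 0, 0, 0, 0, 30, 0, 0, 0, 0, 0, 0, 22, 0, 0, 0, 0, 0, 0, 0, 0, 0, 0]' --newtons 50

```text
clock: 4.58
tcp_pos: [0.4885, -0.1634, 0.0677]
orientation: [-0.002, 0.748, 0.664, -0.001]
wrist_force: [0.1, 0.2, 0.6]
finger_gap: 0.0429
grip_force: 0.0
```

Emit:
arm_command --moves '[-1, 0, 0, 0, 0, 0, 0, -1, 0, 0, 0, 0, 0, 0, -1, 0, 0, 0, 0, 0, 0, -1, 0, 0, 0, 0, 0, 0, -1, 0, 0, 0, 0, 0, 0]'

```text
clock: 5.2
tcp_pos: [0.4907, -0.1646, 0.0707]
orientation: [0.001, 0.748, 0.664, 0.0]
wrist_force: [-1.3, -0.6, 5.7]
finger_gap: 0.0099
grip_force: 50.2
```

Emit:
arm_command --moves '[-1, 0, 0, 0, 0, 0, 0.15, -1, 0, 0, 0, 0, 0, 0.15, -1, 0, 0, 0, 0, 0, 0.15, -1, 0, 0, 0, 0, 0, 0.15, -1, 0, 0, 0, 0, 0, 0.15, -1, 0, 0, 0, 0, 0, 0.15, -1, 0, 0, 0, 0, 0, 0.15, -1, 0, 0, 0, 0, 0, 0]'

```text
clock: 6.2
tcp_pos: [0.4901, -0.1643, 0.0707]
orientation: [0.0, 0.98, 0.199, 0.0]
wrist_force: [-1.8, 1.8, 8.0]
finger_gap: 0.01
grip_force: 50.5
```

Run:
```python
from h import *
plan(.4898,-.1642,.069,13.6-90); s=get_state(); print(s['ft_torque'],s['wrist_force'])
```

```text
tcp [ 0.4901 -0.1643  0.0707] ypsi -67.0 tilt z [ 1.1e-03 -7.0e-04 -1.0e+00] gap 0.010017918226181251 t 6.2
shift mm [-0.3 -0.2  1.7] turn rad 0.164 q [-0.48  0.31 -0.38  0.89 -0.    2.26]
[ 0.25430105  0.6850513  -0.11807305] [-1.83993129  1.82748373  7.96426326]
```

Emit:
arm_command --moves '[-1, 0, 0, 0, 0, 0, 0.05, -1, 0, 0, 0, 0, 0, 0.05, -1, 0, 0, 0, 0, 0, 0.05, -1, 0, 0, 0, 0, 0, 0]'

```text
clock: 6.7
tcp_pos: [0.4901, -0.1641, 0.0707]
orientation: [0.0, 0.992, 0.126, 0.0]
wrist_force: [-2.8, 1.5, 8.2]
finger_gap: 0.0102
grip_force: 50.6
```

Run:
```python
from h import *
plan(.4898,-.1642,.069,13.6-90); s=get_state(); print(s['ft_torque'],s['wrist_force'])
```

```text
tcp [ 0.4901 -0.1641  0.0707] ypsi -75.54 tilt z [ 1.e-03 -5.e-04 -1.e+00] gap 0.010156244823942452 t 6.7
shift mm [-0.3 -0.   1.7] turn rad 0.015 q [-0.48  0.31 -0.38  0.89 -0.    2.41]
[ 0.33813967  0.64050676 -0.12457579] [-2.75663163  1.54915333  8.2446618 ]
```

Emit:
arm_command --moves '[-1, 0, 0, 0, 0, 0, 0.04, -1, 0, 0, 0, 0, 0, 0.04, -1, 0, 0, 0, 0, 0, 0]'

```text
clock: 7.08
tcp_pos: [0.4901, -0.1641, 0.0707]
orientation: [0.001, 0.996, 0.088, 0.0]
wrist_force: [-3.7, 1.6, 8.6]
finger_gap: 0.0101
grip_force: 64.5
```

Run:
```python
from h import *
plan(.4898,-.1642,.069,13.6-90); s=get_state(); print(s['ft_torque'],s['wrist_force'])
```

```text
tcp [ 0.4901 -0.1641  0.0707] ypsi -79.93 tilt z [ 8.e-04 -1.e-03 -1.e+00] gap 0.010105186149655743 t 7.075
shift mm [-0.3  0.1  1.7] turn rad -0.062 q [-0.48  0.31 -0.38  0.89 -0.    2.49]
[0.1523395  0.74603534 1.3468006 ] [-3.69077377  1.62970216  8.64766049]
```

Emit:
arm_command --moves '[0, 0, 0, 0, 0, 0, 0, 0, 0, 0, 0, 0, 0, 0, 0, 0, 0, 0, 0, 0, 0, 0, 0, 0, -30, 0, 0, 0, 0, 0, 0, -50, 0, 0, 0, 0, 0, 0, -50, 0, 0, 0, 0, 0, 0, -50, 0, 0, -0.175, 0, 0, 0, 0, 0, 0, -0.175]'

```text
clock: 8.07
tcp_pos: [0.4921, -0.1653, 0.2538]
orientation: [0.003, 0.965, 0.261, 0.003]
wrist_force: [-0.4, 0.0, -0.5]
finger_gap: 0.0427
grip_force: 0.0
```

Emit:
arm_command --moves '[0, 0, 0, 0, 0, 0, -0.175, 0, 0, 0, 0, 0, 0, -0.175, 0, 0, 0, 0, 0, 0, -0.175, 0, 0, 0, 0, 0, 0, -0.175, 0, 0, 0, 0, 0, 0, -0.17, 0, 0, 0, 0, 0, 0, 0]'

```text
clock: 8.82
tcp_pos: [0.4899, -0.1642, 0.249]
orientation: [-0.0, 0.768, 0.641, -0.0]
wrist_force: [-1.0, 0.6, 0.3]
finger_gap: 0.0425
grip_force: 0.0
```

Run:
```python
from h import *
plan(.6529,-.1247,.20,-9.8)
c=cam('wrist'); p,d=read_camera('wrist'); cv2.imwrite('pics/w2.png',p); knobs(p,d,c)
```

```text
tcp [ 0.4899 -0.1642  0.249 ] ypsi -10.31 tilt z [-4.e-04  1.e-04 -1.e+00] gap 0.04253536532831935 t 8.825
shift mm [ 68.  153.3  49. ] turn rad -0.009 q [-0.48  0.2  -0.07  1.31 -0.    1.27]
near 995 rect ctr 489.3 -163.6 size 45.0 12.3 ang 13.3 z 0.096 mean [ 489.4 -163.6]
far 1255 rect ctr 652.0 -125.1 size 44.5 14.3 ang 80.9 z 0.0959 mean [ 652.5 -124.9]
```

View pics/w2.png

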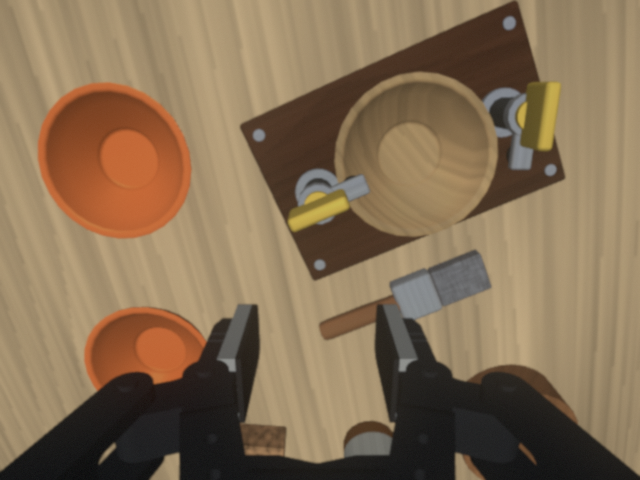

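The wrist view shows the near finger lying over the bowl's rim (355,188), with the bar at 13.3°, which matches the board's yaw. The far knob at (541,116) is still open, so it's next.

Emit:
arm_command --moves '[0, 17, 38, 0, 0, 0, 0, 0, 17, 38, 0, 0, 0, 0, 0, 17, 38, 0, 0, 0, 0, 0, 17, 39, 0, 0, 0, 0, 0, 0, 0, 45, 0, 0, 0, 0, 0, 0, 45, 0, 0, 0, 0, 0, 0, 35, 0, 0, 0, 0, 0, 0, 0, 0, 0, 0]'

```text
clock: 9.88
tcp_pos: [0.6501, -0.1236, 0.1207]
orientation: [-0.003, 0.768, 0.641, -0.002]
wrist_force: [0.2, 0.1, -0.1]
finger_gap: 0.0432
grip_force: 0.0
```

Run:
```python
from h import *
plan(.6525,-.1248,.0695,-9.6)
```

```text
tcp [ 0.6501 -0.1236  0.1207] ypsi -10.33 tilt z [-0.0069  0.0021 -1.    ] gap 0.0431876761869431 t 9.875
shift mm [-0.8  2.9 51.2] turn rad -0.013 q [-0.31  0.53  0.11  1.15 -0.    1.44]
```

Emit:
arm_command --moves '[0, 0, 0, 30, 0, 0, 0, 0, 0, 0, 24, 0, 0, 0, 0, 0, 0, 0, 0, 0, 0, -1, 0, 0, 0, 0, 0, 0, -1, 0, 0, 0, 0, 0, 0, -1, 0, 0, 0, 0, 0, 0, -1, 0, 0, 0, 0, 0, 0, -1, 0, 0, 0, 0, 0, 0]'

```text
clock: 10.88
tcp_pos: [0.6559, -0.1252, 0.073]
orientation: [0.003, 0.767, 0.641, 0.002]
wrist_force: [5.2, -0.5, 1.3]
finger_gap: 0.0099
grip_force: 52.0
```

Emit:
arm_command --moves '[-1, 0, 0, 0, 0, 0, 0.15, -1, 0, 0, 0, 0, 0, 0.15, -1, 0, 0, 0, 0, 0, 0.15, -1, 0, 0, 0, 0, 0, 0.15, -1, 0, 0, 0, 0, 0, 0.15, -1, 0, 0, 0, 0, 0, 0.15, -1, 0, 0, 0, 0, 0, 0.15, -1, 0, 0, 0, 0, 0, 0]'

```text
clock: 11.88
tcp_pos: [0.6554, -0.1247, 0.073]
orientation: [0.001, 0.985, 0.171, 0.003]
wrist_force: [5.2, -0.4, 5.1]
finger_gap: 0.0103
grip_force: 52.6
```

Run:
```python
from h import *
plan(.6525,-.1248,.0695,13.5-90); s=get_state(); print(s['ft_torque'],s['wrist_force'])
```

```text
tcp [ 0.6554 -0.1247  0.073 ] ypsi -70.27 tilt z [ 0.0064 -0.001  -1.    ] gap 0.010250902584041653 t 11.875
shift mm [-2.8 -0.9  3.4] turn rad 0.109 q [-0.31  0.56  0.04  1.04  0.    2.49]
[ 0.29250343 -0.76512823 -0.1055458 ] [ 5.24464103 -0.43646401  5.08631888]
```

Emit:
arm_command --moves '[-1, 0, 0, 0, 0, 0, 0.05, -1, 0, 0, 0, 0, 0, 0.05, -1, 0, 0, 0, 0, 0, 0.04, -1, 0, 0, 0, 0, 0, 0.04, -1, 0, 0, 0, 0, 0, 0]'

```text
clock: 12.5
tcp_pos: [0.6554, -0.1246, 0.073]
orientation: [0.001, 0.996, 0.085, 0.003]
wrist_force: [4.3, -0.2, 6.0]
finger_gap: 0.01
grip_force: 67.6
```

Run:
```python
from h import *
plan(.6525,-.1248,.0695,13.5-90); s=get_state(); print(s['ft_torque'],s['wrist_force'])
```

```text
tcp [ 0.6554 -0.1246  0.073 ] ypsi -80.3 tilt z [ 0.0064 -0.0016 -1.    ] gap 0.009992671599925049 t 12.5
shift mm [-3.  -0.3  3.5] turn rad -0.066 q [-0.31  0.56  0.04  1.04  0.    2.66]
[ 0.10365364 -0.90509964  1.45984898] [ 4.31860866 -0.22784865  5.95665909]
```

Emit:
arm_command --moves '[0, 0, 0, 0, 0, 0, 0, 0, 0, 0, 0, 0, 0, 0, 0, 0, 0, 0, 0, 0, 0, 0, 0, 0, -30, 0, 0, 0, 0, 0, 0, -50, 0, 0, 0, 0, 0, 0, -50, 0, 0, 0, 1, 0, 0, -50, 0, 0, 0, 1, 0, 0, 0, 0, 0, 0]'

```text
clock: 13.5
tcp_pos: [0.6544, -0.125, 0.2555]
orientation: [0.002, 0.997, 0.081, 0.004]
wrist_force: [0.3, 0.9, -0.5]
finger_gap: 0.0769
grip_force: 0.0
```

Run:
```python
from h import *
plan(.45,.09,.28,-76.5)
c=cam('wrist'); p,d=read_camera('wrist'); cv2.imwrite('pics/w3.png',p); knobs(p,d,c)
```

```text
tcp [ 0.6544 -0.125   0.2555] ypsi -80.67 tilt z [ 0.0079 -0.0027 -1.    ] gap 0.07692414953361718 t 13.5
shift mm [-166.7 -245.3  -26.7] turn rad -0.073 q [-0.31  0.49  0.37  1.44 -0.    2.67]
near 541 rect ctr 493.2 -163.4 size 48.6 10.9 ang 11.7 z 0.0959 mean [ 494.6 -163.5]
far 811 rect ctr 656.4 -125.0 size 45.4 10.9 ang 13.2 z 0.0961 mean [ 657.4 -124.9]
```

Both bars are now aligned with the board axis, so both clamps are home. Next I'll move over the gun.

Emit:
arm_command --moves '[1, -21, -31, -3, 0, 0, 0, 1, -21, -31, -3, 0, 0, 0, 1, -21, -31, -3, 0, 0, 0, 1, -21, -31, -3, 0, 0, 0, 1, -21, -31, -3, 0, 0, 0, 1, -21, -31, -3, 0, 0, 0, 1, -21, -31, -3, 0, 0, 0, 1, -20, -28, -3, 0, 0, -0.073]'

```text
clock: 14.55
tcp_pos: [0.4459, 0.0911, 0.2724]
orientation: [-0.0, 0.993, 0.119, -0.002]
wrist_force: [1.0, 0.9, 1.7]
finger_gap: 0.0855
grip_force: 0.0
```

Emit:
arm_command --moves '[1, 0, 0, 0, 0, 0, 0, 1, 0, 0, 0, 0, 0, 0]'

```text
clock: 14.8
tcp_pos: [0.4479, 0.0902, 0.2732]
orientation: [0.0, 0.993, 0.118, -0.001]
wrist_force: [-0.1, -0.5, 1.1]
finger_gap: 0.0852
grip_force: 0.0
```

Run:
```python
from h import *
plan(.45,.09,.28,-76.5)
c=cam('wrist'); p,d=read_camera('wrist'); cv2.imwrite('pics/w4.png',p); np.savez('w4.npz',p=p,d=d)
for l in ['gun_grip','trigger','gun']:
    for r in recognise('wrist',l)[:1]: print(l,r)
hsv=cv2.cvtColor(p,cv2.COLOR_BGR2HSV).astype(int); H,S,V=hsv[...,0],hsv[...,1],hsv[...,2]
def fit(m,lo,hi,h,name):
    v,u=np.nonzero(m&(d>0)); P=cloud(c,np.c_[u,v],d[v,u]); k=(P[:,2]>lo)&(P[:,2]<hi); t=P[k][:,:2]*1000
    r=cv2.minAreaRect(t.astype(np.float32)); b=cv2.boxPoints(r); print(name,k.sum(),np.round(r[0],1),np.round(r[1],1),'box',b.round(0).tolist(),'z',np.percentile(P[:,2],[10,50,90]).round(3))
fit(((H<6)|(H>174))&(S>150),.105,.118,.112,'trig')
fit((H>100)&(H<125)&(S>120),.109,.118,.115,'grip')
```

```text
tcp [0.4479 0.0902 0.2732] ypsi -76.5 tilt z [-1.4e-03 -4.0e-04 -1.0e+00] gap 0.08520128219192687 t 14.8
shift mm [ 2.   0.7 -6.8] turn rad -0.0 q [ 0.02  0.07 -0.15  1.35 -0.    2.93]
gun_grip {'point': [258.6, 137.1], 'confidence': 0.84}
trigger {'point': [280.3, 214.3], 'confidence': 0.73}
gun {'point': [261.5, 136.2], 'confidence': 0.87}
trig 1193 [433.6 112.3] [83.9 10.6] box [[395.0, 95.0], [401.0, 86.0], [472.0, 130.0], [467.0, 139.0]] z [0.11  0.112 0.113]
grip 4035 [439.9 135.1] [141.8  56.5] box [[364.0, 147.0], [377.0, 92.0], [515.0, 123.0], [503.0, 178.0]] z [0.114 0.115 0.116]
```

View pics/w4.png

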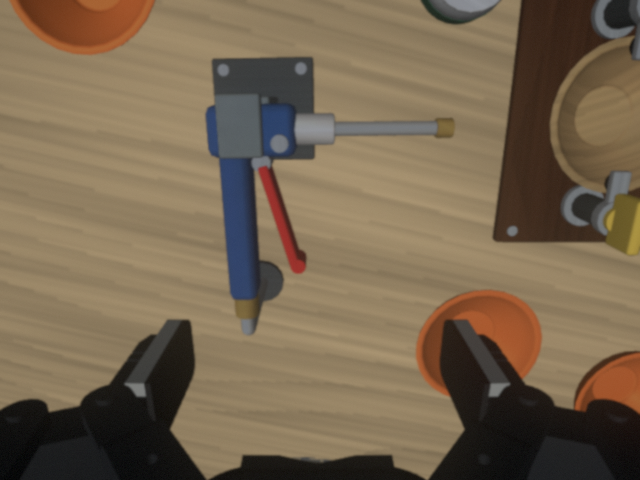

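The wrist view shows the gun's grip running from (237,160) to (243,297). The trigger runs from its hinge at (260,162) to its tip at (298,268). I'll fit both parts.

Run:
```python
from h import *
c=cam('wrist'); z=np.load('w4.npz'); p,d=z['p'],z['d']
hsv=cv2.cvtColor(p,cv2.COLOR_BGR2HSV).astype(int); H,S,V=hsv[...,0],hsv[...,1],hsv[...,2]
U,W=np.meshgrid(np.arange(640),np.arange(480))
m=(H>100)&(H<125)&(S>120)&(W>172)&(W<290)&(U>205)&(U<270)&(d>0)
v,u=np.nonzero(m); P=cloud(c,np.c_[u,v],d[v,u]); k=(P[:,2]>.111)&(P[:,2]<.119)
t=atz(c,np.c_[u,v][k],.115)[:,:2]*1000
r=cv2.minAreaRect(t.astype(np.float32)); b=cv2.boxPoints(r); print(r,b.round(1).tolist())
e=max((b[1]-b[0],b[2]-b[1]),key=np.linalg.norm); e=e/np.linalg.norm(e); e*=np.sign(e[0]); yaw=np.degrees(np.arctan2(e[1],e[0]))
n=np.array([-e[1],e[0]]); ctr=np.array(r[0]); print('yaw',yaw,'all z',np.median(P[k][:,2]))
# trigger
mt=((H<6)|(H>174))&(S>150)&(W>150)&(W<285)&(U>245)&(U<312)&(d>0)
v,u=np.nonzero(mt); P=cloud(c,np.c_[u,v],d[v,u]); k=(P[:,2]>.107)&(P[:,2]<.117)
q=atz(c,np.c_[u,v][k],.112)[:,:2]*1000-ctr
X,Y=q@e,q@n; print('trig in grip frame x',np.ptp(X),X.min(),X.max())
for x0 in np.arange(-50,60,10):
    s=abs(X-x0)<3
    if s.any(): print(x0,Y[s].min().round(1),Y[s].max().round(1))
# nozzle brass end at (4,-144) gun: pixel ~(446,127)
g=atz(c,[[446,127]],.10)[0,:2]*1000-ctr; print('nozzle in grip frame',g@e,g@n)
```

```text
((418.8888244628906, 141.88250732421875), (89.17899322509766, 15.510578155517578), 14.18493366241455) [[373.79998779296875, 138.5], [377.6000061035156, 123.4000015258789], [464.0, 145.3000030517578], [460.20001220703125, 160.3000030517578]]
yaw 14.184929 all z 0.11567375989566162
trig in grip frame x 80.1554950943765 -32.301847601871344 47.85364749250517
-30 -48.2 -38.3
-20 -47.6 -35.6
-10 -41.8 -32.3
0 -38.5 -29.8
10 -35.9 -27.2
20 -33.3 -24.7
30 -30.1 -21.7
40 -27.7 -18.6
50 -23.1 -18.9
nozzle in grip frame 73.07535794596414 -151.73521512963922
```

Run:
```python
from h import *
plan(.4172,.1322,.079,-75.8)
```

```text
tcp [0.4485 0.0898 0.2737] ypsi -76.57 tilt z [-9.e-04 -2.e-04 -1.e+00] gap 0.085541030969503 t 15.0
shift mm [-20.4 -48.6 194.7] turn rad -0.013 q [ 0.02  0.08 -0.15  1.35 -0.    2.93]
```

Emit:
arm_command --moves '[1, -10, -24, 0, 0, 0, -0.013, 1, -10, -25, 0, 0, 0, 0, 1, 0, 0, 30, 0, 0, 0, 1, 0, 0, 40, 0, 0, 0, 1, 0, 0, 30, 0, 0, 0, 1, 0, 0, 0, 0, 0, 0, 1, 0, 0, 0, 0, 0, 0]'

```text
clock: 15.88
tcp_pos: [0.4177, 0.133, 0.1752]
orientation: [0.0, 0.992, 0.124, 0.0]
wrist_force: [-0.7, -0.4, 0.3]
finger_gap: 0.0854
grip_force: 0.0
```

Run:
```python
from h import *
plan(.4172,.1322,.079,-75.8)
```

```text
tcp [0.4177 0.133  0.1752] ypsi -75.78 tilt z [ 0.001  0.    -1.   ] gap 0.08539184751667185 t 15.875
shift mm [-0.8  0.6 96.2] turn rad 0.0 q [ 0.12  0.08 -0.39  1.1  -0.    3.02]
```

Emit:
arm_command --moves '[1, 0, 0, 24, 0, 0, 0, 1, 0, 0, 24, 0, 0, 0, 1, 0, 0, 24, 0, 0, 0, 1, 0, 0, 24, 0, 0, 0, 1, 0, 0, 0, 0, 0, 0, 1, -1, -2.4, 0, 0, 0, 0, 1, 0, 0, 0, 0, 0, 0]'

```text
clock: 16.75
tcp_pos: [0.4164, 0.1355, 0.0797]
orientation: [0.0, 0.992, 0.124, 0.001]
wrist_force: [0.2, 0.7, 0.7]
finger_gap: 0.085
grip_force: 0.0
```

Run:
```python
from h import *
plan(.4165,.1351,.079,-75.8)
p,d=read_camera('wrist'); cv2.imwrite('pics/w5.png',p)
```

```text
tcp [0.4164 0.1355 0.0797] ypsi -75.73 tilt z [ 2.5e-03  3.0e-04 -1.0e+00] gap 0.08503184578413153 t 16.75
shift mm [-0.   0.4  0.7] turn rad 0.001 q [ 0.13  0.16 -0.55  0.86 -0.    3.02]
```

View pics/w5.png

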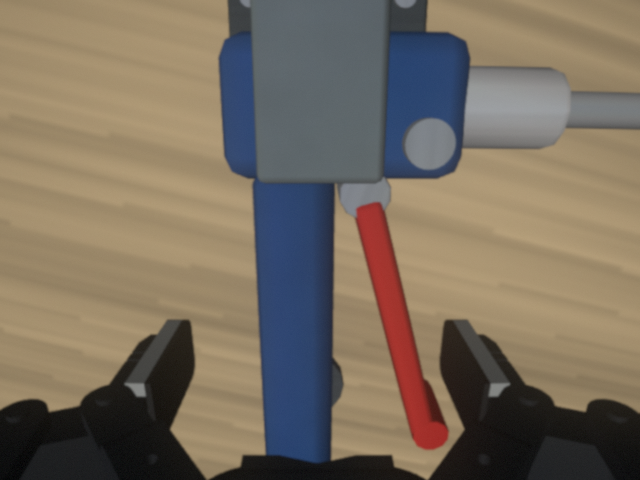

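The view shows the fingers straddling the grip (295,380) and the trigger (410,370), with clear gaps on both sides. I'll squeeze now.

Emit:
arm_command --moves '[-1, 0, 0, 0, 0, 0, 0, -1, 0, 0, 0, 0, 0, 0, -1, 0, 0, 0, 0, 0, 0, -1, 0, 0, 0, 0, 0, 0, -1, 0, 0, 0, 0, 0, 0, -1, 0, 0, 0, 0, 0, 0]' --newtons 50

```text
clock: 17.55
tcp_pos: [0.4158, 0.1361, 0.0795]
orientation: [-0.001, 0.992, 0.124, 0.001]
wrist_force: [-3.0, 2.3, 10.3]
finger_gap: 0.033
grip_force: 53.2
```

Emit:
arm_command --moves '[-1, 0, 0, 0, 0, 0, 0, -1, 0, 0, 0, 0, 0, 0, -1, 0, 0, 0, 0, 0, 0, -1, 0, 0, 0, 0, 0, 0, -1, 0, 0, 0, 0, 0, 0, -1, 0, 0, 0, 0, 0, 0, -1, 0, 0, 0, 0, 0, 0]'

```text
clock: 18.42
tcp_pos: [0.4158, 0.1361, 0.0795]
orientation: [-0.001, 0.992, 0.124, 0.001]
wrist_force: [-3.7, 3.7, 9.8]
finger_gap: 0.0325
grip_force: 53.2
```

Emit:
arm_command --moves '[-1, 0, 0, 0, 0, 0, 0, -1, 0, 0, 0, 0, 0, 0, -1, 0, 0, 0, 0, 0, 0, -1, 0, 0, 0, 0, 0, 0, -1, 0, 0, 0, 0, 0, 0, -1, 0, 0, 0, 0, 0, 0, -1, 0, 0, 0, 0, 0, 0]'

```text
clock: 19.3
tcp_pos: [0.4158, 0.1361, 0.0795]
orientation: [-0.001, 0.992, 0.124, 0.001]
wrist_force: [-2.7, 3.3, 10.8]
finger_gap: 0.0327
grip_force: 53.2
```

Emit:
arm_command --moves '[1, 0, 0, 0, 0, 0, 0, 1, 0, 0, 0, 0, 0, 0, 1, 0, 0, 0, 0, 0, 0, 1, 0, 0, 0, 0, 0, 0, 1, 0, 0, 0, 0, 0, 0, 1, 0, 0, 0, 0, 0, 0, 1, 0, 2, -30, 0, 0, 0, 1, 0, 0, -50, 0, 0, 0]'

```text
clock: 20.3
tcp_pos: [0.4142, 0.133, 0.1577]
orientation: [0.0, 0.992, 0.124, -0.002]
wrist_force: [0.6, -0.0, 0.1]
finger_gap: 0.0851
grip_force: 0.0
```

Emit:
arm_command --moves '[1, 0, 0, -50, 0, 0, 0, 1, 0, 0, -50, 0, 0, 0, 1, 0, 0, 0, 0, 0, 0, 1, 0, 0, 0, 0, 0, 0]'

```text
clock: 20.8
tcp_pos: [0.4156, 0.1333, 0.2577]
orientation: [0.0, 0.992, 0.124, -0.0]
wrist_force: [0.6, 0.9, -0.4]
finger_gap: 0.0853
grip_force: 0.0
```

Run:
```python
from h import *
p,d=read_camera('top'); c=cam('top'); cv2.imwrite('pics/top1.png',cv2.resize(p[140:320,250:470],None,fx=3.3,fy=3.3,interpolation=cv2.INTER_CUBIC)); knobs(p,d,c)
p,d=read_camera('wrist'); cv2.imwrite('pics/w6.png',p)
```

```text
near 47 rect ctr 488.5 -164.8 size 41.2 11.8 ang 13.6 z 0.0961 mean [ 488.9 -164.4]
far 47 rect ctr 652.7 -125.0 size 43.6 12.0 ang 12.1 z 0.0961 mean [ 653.1 -124.8]
```

View pics/top1.png

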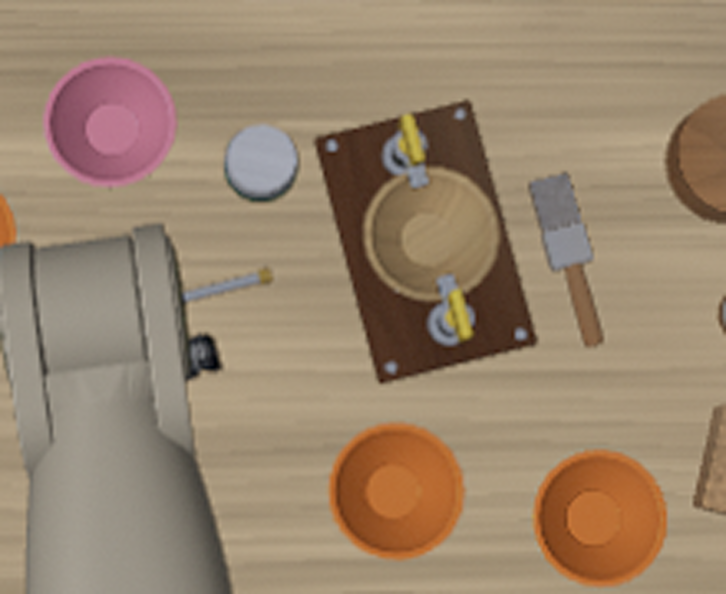

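View pics/w6.png

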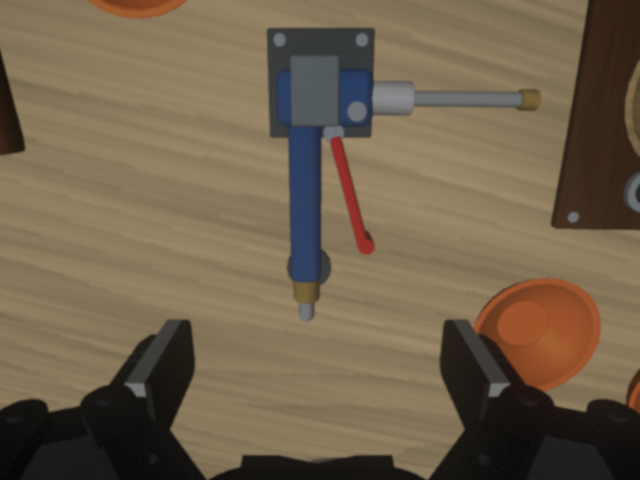

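The top view shows both fingers over the rim, at crop (418,177) and (446,287), with the bowl and bystanders unmoved. The wrist view shows the trigger sprung back, from (335,135) to (366,245). I'll hand in.

```bash
python3 -c "from h import *; print(hand_in())"
```

```text
the job is handed in; nothing more can be done
None
```

Handed in at about 21 s: both clamps are turned to their stops with the fingers over the bowl's rim, then the trigger was squeezed for about two seconds and sprang back. The bowl and the things around it look unmoved in the last pictures.

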